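# Lock two rolls of labelling tape into the bench dispenser

## Robot

A 6-joint arm with a two-finger parallel gripper is mounted at the origin on a cart in front of the work surface, level with it; the furniture and walls round the work are solid. World frame = base frame: x ahead of the robot, y to its left, z up, the work surface at z = 0. Lengths are in mm, angles in rad, forces in N, time in s.
With the tool pointing down it reaches from about 325 to 900 mm from the base axis. Payload 6.1 kg.
Tool frame: the origin (TCP) lies at the very end of the fingers, on their centre line; the grasp point (between the pads) lies 19 mm behind it (bot.hold_point_z is the distance from the TCP to the grasp point, in mm); z points along the fingers, y is the direction in which the jaws open and shut (so a half turn about z gives the same grasp; the last joint's range is limited). The gripper opens to 85 mm and grips with 20 to 120 N. Pads are 22 mm wide; open, the fingers measure 114 mm over their backs; the gripper's body (76 mm by 85 mm) begins 54 mm behind the grasp point. The pads swing forward as they close: fully open they stand 13 mm farther back than shut.
Start: joints at [-1.384, 0.22, 1.526, -0, 1.395, -0.126], TCP at [192.32, -594.667, 231.3] pointing down, gripper open.
Joint ranges: [-2.98, 2.98], [-0.91, 2.08], [0.09, 2.57], [-1.24, 4.39], [0.2, 2.65], [-2.68, 2.68]. Speed limits (rad/s): [2.57, 2.57, 3.01, 3.14, 3.14, 3.14].

## Interface

Orientations are given as a unit quaternion [x, y, z, w].
In Python, from plant import bot gives the robot as it stands. The module is installed in compiled form; this text tells all that it offers.
- The arm moves only by the shell command python3 -m inch 'ROWS' [FORCE]. ROWS is JSON, a list of rows, each an object of numbers: "tx", "ty", "tz": the shift along the tool's x, y, z in cm; "wx", "wy", "wz": the turn, a rotation vector about the tool's x, y, z in rad; "grip": the finger opening in cm, from 0 to 8.54. A call has 1 to 12 rows; each row is the pose to reach, as a shift and turn from the pose measured when the call began, along the tool's axes at that moment; what a row does not reach only later rows make up. A row lasts 1/10 s, in which the tool goes at most 50 mm and 8.59 degrees, less where a joint would pass 70% of its speed; a pose out of reach is approached as far as the arm can. A call with a gripper value outside its range is refused whole. The fingers move at their own pace and stop on an object; FORCE is the grip in N (left out, the last holds). Time passes only in rows, so rows that repeat a pose let the fingers close. It gives the time, the measured TCP pose, the force and the opening at its end, in the units of the state.
- bot.get_obs(): the state, without advancing time (a new reading comes with each control period).
- bot.get_image(name): name is "scene" or "top"; returns the picture (480x640x3 uint8, blue, green, red); there is no depth.
- bot.get_calibration(name): a dict with "fovy" (degrees; the focal length in pixels is half the picture's height over the tangent of half this angle, whatever the lens; pixels are square), "cx", "cy" (the principal point, pixels), "distortion" ([k1, k2, p1, p2, k3] as OpenCV has them; the pictures are not rectified), "R" (3x3) and "t" (3): a world point X has camera coordinates R X + t. Camera axes: x right, y down, z forward; pixel columns grow to the right and rows downward; lengths in mm; the calibration is good to about 2 mm. A picture is of the moment at which its call begins. get_calibration takes no time and is no camera call.
- bot.hand_in(): hands the job in, once; it reports no verdict.
The state is a dict: "time": time; "q": joint angles; "joint_velocities": joint speeds; "joint_torque": joint torques, N m; "tool_pos": TCP position; "eef_rot": TCP orientation; "ft_force": force on the tool from outside, world axes, zero at the start; "wrist_torque": the same for the moment, N m; "opening": opening from 0.0 (shut) to 1.0 (fully open).
Only numpy, scipy, OpenCV 4.12 (cv2) and the standard library are available. Lean on these libraries where they do the work, as an engineer would, in place of code of your own. Each camera call takes 0.05 s, during which the arm holds its last target. There are 200 camera calls.

## Task

Get the label tape dispenser ready for use: slide the black-handled axle through the cheek that carries the keeper, both tape rolls, the middle cheek and the far cheek until its shoulder is fully home against the cheek, handle side up. Then swing the orange-tabbed keeper all the way down behind the shoulder so the axle cannot work out, let go, and leave the bottles and the marker where they are.

Things in the scene. Friction and masses are not known exactly. Their poses are not given: they have to be found in the camera images.
- dispenser: Grey tape dispenser fixed to the bench, 112 x 86 x 84 mm. Origin on the bench under its middle; y along the axle line, x away from the saw-toothed cutter, z up. Three 8 mm upright cheeks at y = +39, 0, -39 mm (centres), each with a 17 mm hole on one axis at x = 0, z = 60 mm; eyes reach z = 78, rolls z = 97 mm. The axle goes in through the +y cheek (entry cheek) and moves towards -y.
- entry (a point): Centre of the hole in the outer face of the entry cheek, which carries the keeper (dispenser x = 0, y = +43, z = 60 mm); axes as the dispenser's. Beyond this face there is only the keeper.
- axle: Loose axle, 175 mm, 0.12 kg, lying level on the bench on its flat underside, axis 7 mm up. Origin on the shaft axis at the seating face of its black shoulder plate (6 mm thick in y, 26 wide in x, from 7 mm below the axis to 17 above). A 14 mm aluminium shaft runs 102 mm from it along -y. At +y behind the plate is a keeper groove (bare shaft, y = 6 to 18 mm), then the black grip. Carry and fit it z up.
- axle_tip (a point): Centre of the axle's nose tip, 102 mm from the axle's origin along its -y; the nose tapers from 14 to 6 mm diameter over its last 12 mm.
- axle_grip (a point): Middle of the axle's black grip, 45.5 mm from the axle's origin along +y and 14 mm above the shaft axis. The grip is 55 mm long in y, 20 mm wide in x with flat upright sides, from 7 mm below the axis to 24 mm above it. The axle balances about 80 mm from here towards the nose, so it needs a firm grip to stay level.
- roll_yellow: Loose roll of yellow tape, 76 mm diameter, 25 mm wide, bore 25 mm, standing on two steel rods in the 31 mm bay behind the entry cheek. Origin at its centre, about 1 mm below the hole axis; y is its axis.
- roll_green: Loose roll of green tape, the same size, in the bay before the far cheek. Origin at its centre.
- keeper (a joint): Steel keeper bar on the entry cheek, hinged parallel to the dispenser's y at dispenser x = +41, y = +55, z = 75 mm; 6 mm thick, 12 high, reaching 88 mm to -x when down. In rad: 0 = fully down (level, in the groove of a seated axle), grows as it swings up. Starts raised about 0.42 to 0.54, clear of the axle; moves with 1 N, stays where left. Gets down only if the axle is home within 3 mm.
- keeper_tab (a point): Centre of the top of the orange tab (32 mm along the bar, 18 across), 76 mm from the hinge and on the side of the bar away from the cheek; with the keeper down it is at dispenser x = -35, y = +58, z = 84 mm. It can be pushed straight down from above.
- hood_corner (a point): Front upper corner of the fixed, solid side wall of the hood: the right-hand limit of the work. The wall is 18 mm thick and runs straight back from here at world y = -0.09 to -0.07 m, standing on the bench, 0.3 m high in front and rising behind. An arm that starts on its other side must fold in and swing round in front of it.
- vial: Bystander: blue-capped vial, 30 mm wide, 58 mm high, behind the dispenser. Origin at its underside.
- amber_bottle: Bystander: small amber bottle, 38 mm wide, 87 mm high, behind the dispenser. Origin at its underside.
- marker: Bystander: blue and white marker, 98 mm long, 17 mm thick, lying at the front edge. Origin at its underside.
Not all that is in view belongs to the job. There is more than one size of the axle; the job needs the larger.

How it is judged:
By the outcome, as a careful person would: the job done as asked, in the order asked, and still so for the second after the job is handed in, with the robot touching nothing.
It also fails if it takes over 54 s, if anything falls off the work surface, if the arm or the gripper's body presses on something with over 40 N, if the wrist force passes 120 N, or if a joint passes its speed limit or range.

## Working session

There is one attempt and no reset: what is moved stays moved. The work goes in short steps, Python scripts to look and compute and a shell command to move; the robot and the scene stay as the last step left them, time stands still between calls to the robot, and variables do not carry over. Pictures are saved under pics/ and viewed, about 8 in all and at most 12, crops included, and the job is handed in when it is done.

```bash
mkdir -p pics; python3 - <<'E'
from plant import bot
import cv2
for n in ("scene","top"):
    cv2.imwrite(f"pics/{n}0.png",bot.get_image(n)); c=bot.get_calibration(n); print(n,{k:(v.round(3).tolist() if hasattr(v,'round') and hasattr(v,'tolist') else v) for k,v in c.items()})
print(bot.get_obs(), bot.hold_point_z)
E
```

```text
scene {'fovy': 44.170357796159635, 'cx': 319.4802200593169, 'cy': 248.38080431825065, 'distortion': [0.009, 0.0, 0.0, 0.0, 0.0], 'R': [[-0.542, -0.841, 0.003], [-0.585, 0.374, -0.72], [0.604, -0.392, -0.694]], 't': [377.485, 433.787, 933.587]}
top {'fovy': 45.90309344600516, 'cx': 325.1787045799198, 'cy': 234.369657636111, 'distortion': [-0.114, 0.0, 0.0, 0.0, 0.0], 'R': [[0.021, -0.999, 0.024], [-0.99, -0.025, -0.139], [0.139, -0.021, -0.99]], 't': [74.46, 557.755, 1191.411]}
{'time': 0.1, 'q': array([-1.38411388e+00,  2.21183785e-01,  1.52748693e+00, -4.71901798e-06,
        1.39469045e+00, -1.26078996e-01]), 'joint_velocities': array([ 0.00023563, -0.00147363, -0.00247582, -0.00056163, -0.00097088,
       -0.00112518]), 'joint_torque': array([ 6.95797225e-04, -4.98244572e+01, -3.90546298e+01, -1.46254033e-04,
        5.65042690e-03,  6.08474380e-06]), 'tool_pos': array([ 192.21112647, -594.14373475,  230.29117969]), 'eef_rot': array([ 9.87796982e-01,  1.55744469e-01, -2.91119540e-05, -8.83779355e-04]), 'ft_force': array([0.64948406, 0.22203515, 0.09788383]), 'wrist_torque': array([-0.01282293, -0.00186863,  0.01949864]), 'opening': 0.9982750947792959} 18.700000000000003
```

View pics/scene0.png

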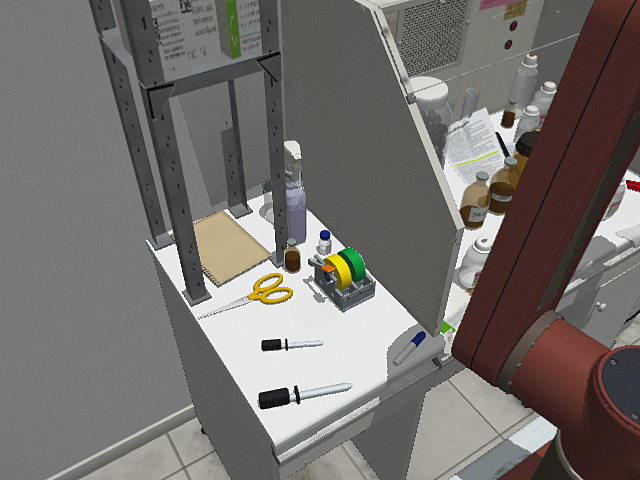

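View pics/top0.png

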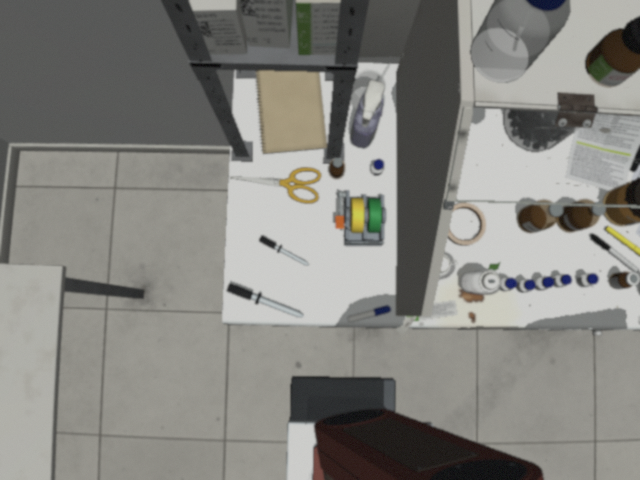

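```bash
cat > h.py <<'E'
import numpy as np, cv2
from plant import bot
from scipy.spatial.transform import Rotation as Ro
def cam(n):
    c=bot.get_calibration(n); f=240/np.tan(np.radians(c['fovy']/2))
    return np.array([[f,0,c['cx']],[0,f,c['cy']],[0,0,1.]]),np.array(c['distortion'],float),np.array(c['R'],float),np.array(c['t'],float)
def proj(n,P):
    K,d,R,t=cam(n); return cv2.projectPoints(np.atleast_2d(np.array(P,float)),cv2.Rodrigues(R)[0],t,K,d)[0][:,0]
def ray(n,px):
    K,d,R,t=cam(n); u=cv2.undistortPoints(np.array([[px]],float),K,d)[0,0]
    return -R.T@t, R.T@np.array([u[0],u[1],1])
def onz(n,px,z):
    o,v=ray(n,px); return o+v*(z-o[2])/v[2]
def pose():
    o=bot.get_obs(); return np.array(o['tool_pos']),Ro.from_quat(o['eef_rot']),o
def crop(img,x0,y0,w,h,s):
    return cv2.resize(img[y0:y0+h,x0:x0+w],None,fx=s,fy=s,interpolation=cv2.INTER_CUBIC)
def tool(target,p=None,R=None):  # cm shift in current tool axes for world displacement to target
    P,Rr,_=pose(); return Rr.inv().apply(np.array(target)-P)/10
E
python3 - <<'E'
from h import *
a=cv2.imread('pics/top0.png');b=cv2.imread('pics/scene0.png')
o=np.zeros((600,800,3),np.uint8)
o[:300,:400]=crop(a,220,265,100,75,4)[:300,:400]
o[:300,400:]=crop(a,310,180,100,75,4)[:300,:400]
o[300:,:400]=crop(b,255,360,100,75,4)[:300,:400]
o[300:,400:]=crop(b,300,240,100,75,4)[:300,:400]
cv2.imwrite('pics/c1.png',o)
E
```

```text
(no output)
```

View pics/c1.png

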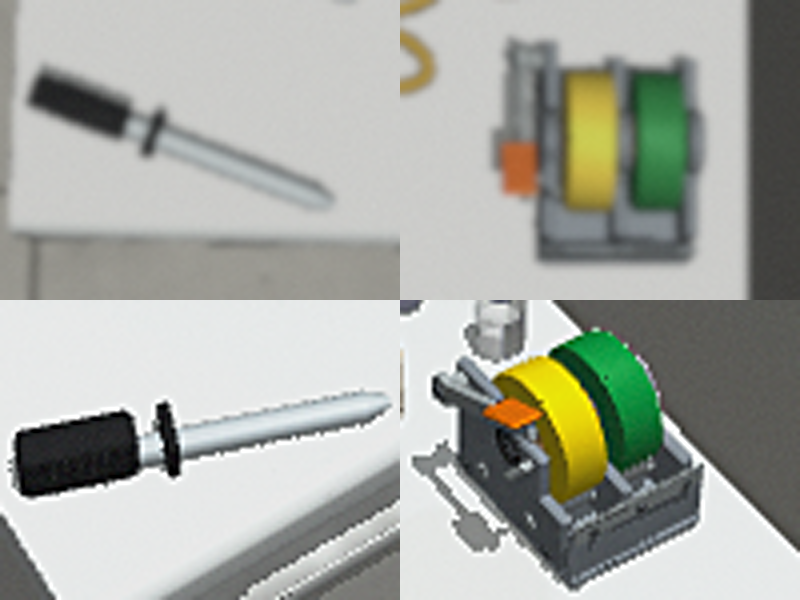

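```bash
cat > fit.py <<'E'
from h import *
from scipy.optimize import least_squares
def T(p,pts,z=0):
    c,s=np.cos(p[2]),np.sin(p[2]); pts=np.atleast_2d(np.array(pts,float))
    return np.c_[p[0]+c*pts[:,0]-s*pts[:,1],p[1]+s*pts[:,0]+c*pts[:,1],pts[:,2]+z]
t=lambda x,y,x0,y0:np.array([(x+.5)/4-.5+x0,(y+.5)/4-.5+y0])
A=[('top',(0,-102,0),t(333,204,220,265)),('top',(-10,73,24),t(27,100,220,265)),('top',(10,73,24),t(44,64,220,265)),
   ('top',(-10,18,24),t(120,138,220,265)),
   ('scene',(0,-102,0),t(391,400,255,360-75)),('scene',(0,6,0),t(181,440,255,360-75)),('scene',(-10,73,-7),t(21,497,255,285)),('scene',(10,18,24),t(132,410,255,285))]
D=[('top',(-56,43,0),t(538,262,210,180)),('top',(-56,-43,0),t(692,260,210,180)),
   ('scene',(-56,43,0),t(572,588,200,165)),('scene',(-56,-43,0),t(697,510,200,165))]
def res(p,S,z):
    return np.concatenate([proj(n,T(p,P,z))[0]-q for n,P,q in S])
th=np.linspace(0,2*np.pi,90)
def roll(p,yc):
    pts=np.concatenate([np.c_[38*np.cos(th),0*th+yc+s,59+38*np.sin(th)] for s in(-12.5,12.5)])
    return T(p,pts)
def bb(n,p,yc):
    u=proj(n,roll(p,yc)); return np.r_[u.min(0),u.max(0)]
def mask_bb(n,im,lo,hi,box):
    h=cv2.cvtColor(im,cv2.COLOR_BGR2HSV); m=cv2.inRange(h,lo,hi); x0,y0,x1,y1=box; mm=np.zeros_like(m); mm[y0:y1,x0:x1]=m[y0:y1,x0:x1]
    ys,xs=np.nonzero(mm); return np.r_[xs.min()-.5,ys.min()-.5,xs.max()+.5,ys.max()+.5]
E
python3 - <<'E'
from fit import *
tp=cv2.imread('pics/top0.png');sc=cv2.imread('pics/scene0.png')
a=least_squares(res,[400,200,0.3],args=(A,7)); print('axle',a.x,a.fun.round(1))
d=least_squares(res,[600,0,0.],args=(D,0)); print('disp pts',d.x,d.fun.round(1))
Y=((20,120,80),(32,255,255));G=((50,100,40),(80,255,255))
M={}
for n,im,box in(('top',tp,(345,190,390,240)),('scene',sc,(310,240,375,300))):
    for k,c in(('y',Y),('g',G)): M[n,k]=mask_bb(n,im,*c,box)
def r2(p):
    r=[res(p,D,0)*.5]
    for (n,k),b in M.items():
        e=bb(n,p,19.5 if k=='y' else -19.5)-b
        if n=='scene' : e=e[[1]] if k=='y' else e[[1,2]]
        r.append(e)
    return np.concatenate(r)
d=least_squares(r2,d.x,loss='soft_l1'); print('disp',d.x,d.fun.round(1)); print(M)
for n,px,z in(('scene',(460,226),300),('scene',(437,333),0),('top',(397,312),0),('top',(437,312),300),('top',(450,202),300)): print(n,px,onz(n,px,z).round())
print('bench front', onz('top',(225,324),0).round(),onz('top',(390,324),0).round())
np.save('fit.npy',np.array([a.x,d.x]))
def draw(n,im,segs,p,z):
    for s in segs:
        u=proj(n,T(p,s,z)); cv2.polylines(im,[np.int32(np.round((u+.5-OFF)*4*16))],False,(255,0,255),1,cv2.LINE_AA,4)
def box(x0,x1,y0,y1,z0,z1):
    return [[(x0,y0,z),(x1,y0,z),(x1,y1,z),(x0,y1,z),(x0,y0,z)] for z in(z0,z1)]
cs=[]
ax=box(-10,10,18,73,-7,24)+box(-13,13,0,6,-7,17)+[[(-7,0,0),(-7,-90,0),(0,-102,0),(7,-90,0),(7,0,0)]]
dp=box(-56,56,-43,43,0,1)+[[(8.5*np.cos(q),43,60+8.5*np.sin(q)) for q in th]]+[[(38*np.cos(q),y,59+38*np.sin(q)) for q in th] for y in(32,7,-7,-32)]
o=np.zeros((600,800,3),np.uint8)
for n,im,x0,y0,S,p,z,r,c in(('top',tp,220,265,ax,a.x,7,0,0),('top',tp,310,180,dp,d.x,0,0,400),('scene',sc,255,360,ax,a.x,7,300,0),('scene',sc,300,240,dp,d.x,0,300,400)):
    OFF=np.array([x0,y0]); i=crop(im,x0,y0,100,75,4); draw(n,i,S,p,z); o[r:r+300,c:c+400]=i
cv2.imwrite('pics/c2.png',o)
E
```

```text
axle [ 4.15161436e+02  2.25402076e+02 -3.59186374e-01] [ 0.7  0.3  0.   0.  -0.6  0.4  0.3  0.1  0.7  0.4 -3.6  1.   1.3  0.3
  0.8 -2.2]
disp pts [5.98082153e+02 3.27912250e+00 6.13816676e-02] [ 0.4 -0.7  0.2 -1.6  0.3  0.7  0.4  2.1]
disp [5.97916745e+02 2.93973865e+00 2.73691897e-02] [-0.1 -0.6 -0.2 -0.4 -0.3  0.3  0.2  1.4 -1.4 -0.6  0.   0.8 -0.9 -1.6
  0.7  0.8 -0.1 -1.3  1.2]
{('top', 'y'): array([350.5, 197.5, 363.5, 231.5]), ('top', 'g'): array([367.5, 198.5, 381.5, 231.5]), ('scene', 'y'): array([322.5, 253.5, 351.5, 290.5]), ('scene', 'g'): array([336.5, 247.5, 365.5, 282.5])}
scene (460, 226) [386. -78. 300.]
scene (437, 333) [391. -88.   0.]
top (397, 312) [392. -76.   0.]
top (437, 312) [391. -99. 300.]
top (450, 202) [ 581. -122.  300.]
bench front [357. 302.   0.] [365. -61.   0.]
```

View pics/c2.png

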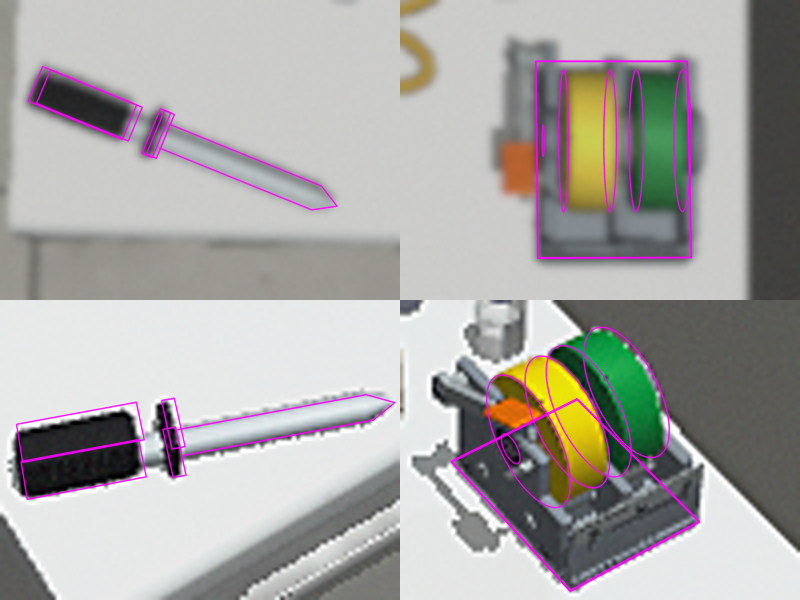

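```bash
cat >> h.py <<'E'
def orient(a,tau):  # jaws (tool y) at world angle a, body leaning tau towards +tool-x
    y=np.array([np.cos(a),np.sin(a),0]); xh=np.array([-np.sin(a),np.cos(a),0]); Z=np.array([0,0,1.])
    return Ro.from_matrix(np.c_[np.cos(tau)*xh-np.sin(tau)*Z,y,-np.sin(tau)*xh-np.cos(tau)*Z])
def rows(wps,start=None):
    P,R,_=pose() if start is None else (*start,0)
    for p,Q in wps:
        s=R.inv().apply(np.array(p)-P)/10; w=(R.inv()*Q).as_rotvec()
        print(dict(zip(("tx","ty","tz","wx","wy","wz"),np.r_[s.round(2),w.round(3)].tolist())))
E
python3 - <<'E'
from h import *
P,R,o=pose()
print('yaw y',R.apply([0,1,0]))
a0=-1.257
w=[]
cyl=lambda r,t,z:(r*np.cos(t),r*np.sin(t),z)
rr=[(580,260),(535,290),(490,315),(445,325),(400,325),(355,325)]
w=[(cyl(r,-1.258,z),R) for r,z in rr]
for i in range(1,7): w.append((cyl(345,-1.258+.14*i,325),orient(a0+.06*i,0)))
rows(w)
for n,px,z in(('top',(337,160),87),('top',(377,163),58),('top',(262,240),10)): print(n,px,onz(n,px,z).round())
# keeper tab
print(proj('top',np.load('fit.npy')[1][0]*0+np.array([[560,60,z] for z in(110,120,130)])))
E
```

```text
yaw y [ 0.30768778 -0.95148576 -0.00175506]
{'tx': -0.0, 'ty': -4.45, 'tz': -2.96, 'wx': 0.0, 'wy': 0.0, 'wz': 0.0}
{'tx': -0.0, 'ty': -8.96, 'tz': -5.96, 'wx': 0.0, 'wy': 0.0, 'wz': 0.0}
{'tx': -0.0, 'ty': -13.46, 'tz': -8.45, 'wx': 0.0, 'wy': 0.0, 'wz': 0.0}
{'tx': -0.0, 'ty': -17.96, 'tz': -9.44, 'wx': 0.0, 'wy': 0.0, 'wz': 0.0}
{'tx': -0.0, 'ty': -22.46, 'tz': -9.43, 'wx': 0.0, 'wy': 0.0, 'wz': 0.0}
{'tx': -0.0, 'ty': -26.96, 'tz': -9.42, 'wx': 0.0, 'wy': 0.0, 'wz': 0.0}
{'tx': 4.81, 'ty': -28.3, 'tz': -9.42, 'wx': -0.002, 'wy': -0.0, 'wz': -0.061}
{'tx': 9.53, 'ty': -29.31, 'tz': -9.42, 'wx': -0.002, 'wy': -0.0, 'wz': -0.121}
{'tx': 14.06, 'ty': -30.96, 'tz': -9.41, 'wx': -0.002, 'wy': -0.0, 'wz': -0.181}
{'tx': 18.32, 'ty': -33.23, 'tz': -9.41, 'wx': -0.002, 'wy': -0.0, 'wz': -0.241}
{'tx': 22.22, 'ty': -36.08, 'tz': -9.4, 'wx': -0.002, 'wy': -0.0, 'wz': -0.301}
{'tx': 25.69, 'ty': -39.44, 'tz': -9.4, 'wx': -0.002, 'wy': -0.001, 'wz': -0.361}
top (337, 160) [709.  67.  87.]
top (377, 163) [713. -22.  58.]
top (262, 240) [544. 226.  10.]
[[339.44285972 227.8211081 ]
 [339.68636304 227.08069792]
 [339.93408831 226.32743395]]
```

```bash
python3 -m inch '[{"ty":-4.4,"tz":-3},{"ty":-9,"tz":-6},{"ty":-13.5,"tz":-8.4},{"ty":-18,"tz":-9.4},{"ty":-22.5,"tz":-9.4},{"ty":-27,"tz":-9.4},{"tx":4.8,"ty":-28.3,"tz":-9.4,"wz":-0.06},{"tx":9.5,"ty":-29.3,"tz":-9.4,"wz":-0.12},{"tx":14,"ty":-31,"tz":-9.4,"wz":-0.18},{"tx":18.3,"ty":-33.2,"tz":-9.4,"wz":-0.24},{"tx":22.2,"ty":-36,"tz":-9.4,"wz":-0.3},{"tx":25.7,"ty":-39.4,"tz":-9.4,"wz":-0.36}]'
python3 - <<'E'
from h import *
P,R,o=pose(); print(o['q'].round(3))
cyl=lambda r,t,z:(r*np.cos(t),r*np.sin(t),z)
t0=np.arctan2(P[1],P[0]); y=R.apply([0,1,0]); a0=np.arctan2(y[1],y[0]); print(t0,a0)
n=8; ax=np.load('fit.npy')[0]
w=[(cyl(345,t0+(0.45-t0)*i/n,325),orient(a0+(ax[2]-a0)*i/n,0)) for i in range(1,n+1)]
u=np.array([-np.sin(ax[2]),np.cos(ax[2])])
g=np.r_[ax[:2]+u*(54-3.7),0]
w+=[(g+[-25,-25,280],orient(ax[2],0.1)),(g+[0,0,230],orient(ax[2],.2)),(g+[0,0,180],orient(ax[2],.2)),(g+[0,0,130],orient(ax[2],.2))]
rows(w); print(g)
E
```

```text
[-1.384  0.221  1.527 -0.     1.395 -0.126]
-1.2579131485922155 -1.2580338639765334
{'tx': 7.31, 'ty': -28.75, 'tz': -9.42, 'wx': -0.002, 'wy': -0.0, 'wz': -0.112}
{'tx': 14.29, 'ty': -31.06, 'tz': -9.41, 'wx': -0.002, 'wy': -0.0, 'wz': -0.225}
{'tx': 20.61, 'ty': -34.8, 'tz': -9.41, 'wx': -0.002, 'wy': -0.001, 'wz': -0.337}
{'tx': 26.01, 'ty': -39.8, 'tz': -9.4, 'wx': -0.002, 'wy': -0.001, 'wz': -0.449}
{'tx': 30.22, 'ty': -45.82, 'tz': -9.38, 'wx': -0.002, 'wy': -0.001, 'wz': -0.562}
{'tx': 33.06, 'ty': -52.61, 'tz': -9.37, 'wx': -0.002, 'wy': -0.001, 'wz': -0.674}
{'tx': 34.39, 'ty': -59.83, 'tz': -9.36, 'wx': -0.002, 'wy': -0.001, 'wz': -0.786}
{'tx': 34.17, 'ty': -67.18, 'tz': -9.35, 'wx': -0.002, 'wy': -0.001, 'wz': -0.899}
{'tx': 46.41, 'ty': -73.45, 'tz': -4.83, 'wx': -0.046, 'wy': -0.094, 'wz': -0.898}
{'tx': 49.56, 'ty': -75.06, 'tz': 0.17, 'wx': -0.091, 'wy': -0.187, 'wz': -0.896}
{'tx': 49.56, 'ty': -75.05, 'tz': 5.17, 'wx': -0.091, 'wy': -0.187, 'wz': -0.896}
{'tx': 49.56, 'ty': -75.04, 'tz': 10.17, 'wx': -0.091, 'wy': -0.187, 'wz': -0.896}
[432.84252241 272.49208714   0.        ]invalid input at $[0]: expected keys tx, ty, tz, wx, wy, wz, grip
```

```bash
python3 -m inch '[{"tx":0,"ty":-4.4,"tz":-3,"wx":0,"wy":0,"wz":0,"grip":8.5},{"tx":0,"ty":-9,"tz":-6,"wx":0,"wy":0,"wz":0,"grip":8.5},{"tx":0,"ty":-13.5,"tz":-8.4,"wx":0,"wy":0,"wz":0,"grip":8.5},{"tx":0,"ty":-18,"tz":-9.4,"wx":0,"wy":0,"wz":0,"grip":8},{"tx":0,"ty":-22.5,"tz":-9.4,"wx":0,"wy":0,"wz":0,"grip":7},{"tx":0,"ty":-27,"tz":-9.4,"wx":0,"wy":0,"wz":0,"grip":6},{"tx":4.8,"ty":-28.3,"tz":-9.4,"wx":0,"wy":0,"wz":-0.06,"grip":6},{"tx":9.5,"ty":-29.3,"tz":-9.4,"wx":0,"wy":0,"wz":-0.12,"grip":6},{"tx":14,"ty":-31,"tz":-9.4,"wx":0,"wy":0,"wz":-0.18,"grip":6},{"tx":18.3,"ty":-33.2,"tz":-9.4,"wx":0,"wy":0,"wz":-0.24,"grip":6},{"tx":22.2,"ty":-36,"tz":-9.4,"wx":0,"wy":0,"wz":-0.3,"grip":6},{"tx":25.7,"ty":-39.4,"tz":-9.4,"wx":0,"wy":0,"wz":-0.36,"grip":6}]'
cat > sw.py <<'E'
from h import *
P,R,o=pose(); print(o['q'].round(3))
cyl=lambda r,t,z:(r*np.cos(t),r*np.sin(t),z)
t0=np.arctan2(P[1],P[0]); y=R.apply([0,1,0]); a0=np.arctan2(y[1],y[0]); print(t0,a0)
n=7; ax=np.load('fit.npy')[0]
w=[(cyl(345,t0+(0.45-t0)*i/n,325),orient(a0+(ax[2]-a0)*i/n,0)) for i in range(1,n+1)]
u=np.array([-np.sin(ax[2]),np.cos(ax[2])])
g=np.r_[ax[:2]+u*(54-3.7),0]
w+=[(g+[-70,-70,290],orient(ax[2],0.)),(g+[-35,-35,260],orient(ax[2],0.1)),(g+[0,0,230],orient(ax[2],.2)),(g+[0,0,180],orient(ax[2],.2)),(g+[0,0,130],orient(ax[2],.2))]
rows(w); print(g)
E
python3 sw.py
```

```text
time: 1.3
tool_pos: [316.4, -138.6, 324.8]
eef_rot: [0.944, 0.331, 0.0, -0.001]
ft_force: [0.9, -0.3, -0.2]
opening: 0.705
[-6.440e-01 -5.450e-01  2.029e+00  1.000e-03  1.660e+00  2.520e-01]
-0.41300253960249284 -0.8959502092154036
{'tx': 3.62, 'ty': -2.24, 'tz': -0.02, 'wx': -0.001, 'wy': -0.001, 'wz': -0.077}
{'tx': 6.95, 'ty': -4.87, 'tz': -0.01, 'wx': -0.001, 'wy': -0.001, 'wz': -0.153}
{'tx': 9.94, 'ty': -7.89, 'tz': -0.0, 'wx': -0.001, 'wy': -0.001, 'wz': -0.23}
{'tx': 12.54, 'ty': -11.26, 'tz': 0.01, 'wx': -0.001, 'wy': -0.001, 'wz': -0.307}
{'tx': 14.7, 'ty': -14.92, 'tz': 0.01, 'wx': -0.001, 'wy': -0.001, 'wz': -0.383}
{'tx': 16.39, 'ty': -18.82, 'tz': 0.02, 'wx': -0.001, 'wy': -0.001, 'wz': -0.46}
{'tx': 17.59, 'ty': -22.9, 'tz': 0.03, 'wx': -0.001, 'wy': -0.001, 'wz': -0.537}
{'tx': 24.94, 'ty': -23.73, 'tz': 3.54, 'wx': -0.001, 'wy': -0.001, 'wz': -0.537}
{'tx': 29.86, 'ty': -24.27, 'tz': 6.54, 'wx': -0.028, 'wy': -0.099, 'wz': -0.536}
{'tx': 34.77, 'ty': -24.81, 'tz': 9.55, 'wx': -0.055, 'wy': -0.197, 'wz': -0.535}
{'tx': 34.77, 'ty': -24.8, 'tz': 14.55, 'wx': -0.055, 'wy': -0.197, 'wz': -0.535}
{'tx': 34.76, 'ty': -24.79, 'tz': 19.55, 'wx': -0.055, 'wy': -0.197, 'wz': -0.535}
[432.84252241 272.49208714   0.        ]
```

```bash
python3 -m inch '[{"tx":3.6,"ty":-2.2,"tz":0,"wx":0,"wy":0,"wz":-0.08,"grip":6},{"tx":7,"ty":-4.9,"tz":0,"wx":0,"wy":0,"wz":-0.15,"grip":6},{"tx":10,"ty":-7.9,"tz":0,"wx":0,"wy":0,"wz":-0.23,"grip":6},{"tx":12.5,"ty":-11.3,"tz":0,"wx":0,"wy":0,"wz":-0.31,"grip":6},{"tx":14.7,"ty":-15,"tz":0,"wx":0,"wy":0,"wz":-0.38,"grip":6},{"tx":16.4,"ty":-19,"tz":0,"wx":0,"wy":0,"wz":-0.46,"grip":6},{"tx":20,"ty":-22,"tz":1,"wx":0,"wy":0,"wz":-0.54,"grip":6},{"tx":25,"ty":-23.7,"tz":3.5,"wx":0,"wy":0,"wz":-0.54,"grip":6},{"tx":29.9,"ty":-24.3,"tz":6.5,"wx":-0.03,"wy":-0.1,"wz":-0.54,"grip":6},{"tx":34.8,"ty":-24.8,"tz":9.5,"wx":-0.055,"wy":-0.2,"wz":-0.535,"grip":6},{"tx":34.8,"ty":-24.8,"tz":14.5,"wx":-0.055,"wy":-0.2,"wz":-0.535,"grip":6},{"tx":34.8,"ty":-24.8,"tz":19,"wx":-0.055,"wy":-0.2,"wz":-0.535,"grip":6}]'
cat > ap.py <<'E'
from h import *
P,R,o=pose(); print(o['q'].round(3)); ax=np.load('fit.npy')[0]
u=np.array([-np.sin(ax[2]),np.cos(ax[2])]); g=np.r_[ax[:2]+u*(54-3.7),0]; Q=orient(ax[2],.2)
rows([(g+[0,0,z],Q) for z in(100,55,25,6)])
im=bot.get_image('top'); sc=bot.get_image('scene')
o=np.hstack([crop(im,210,240,100,100,4),crop(sc,230,330,100,100,4)]); cv2.imwrite('pics/c3.png',o)
E
python3 ap.py
```

```text
time: 2.5
tool_pos: [432.9, 273.7, 150.2]
eef_rot: [0.817, 0.568, -0.083, 0.058]
ft_force: [0.6, 0.4, -0.1]
opening: 0.699
[ 0.496  0.163  1.764 -0.135  1.37   0.89 ]
{'tx': 0.9, 'ty': 0.04, 'tz': 4.94, 'wx': 0.0, 'wy': 0.003, 'wz': 0.003}
{'tx': 1.8, 'ty': 0.04, 'tz': 9.34, 'wx': 0.0, 'wy': 0.003, 'wz': 0.003}
{'tx': 2.41, 'ty': 0.04, 'tz': 12.28, 'wx': 0.0, 'wy': 0.003, 'wz': 0.003}
{'tx': 2.79, 'ty': 0.04, 'tz': 14.14, 'wx': 0.0, 'wy': 0.003, 'wz': 0.003}
```

View pics/c3.png

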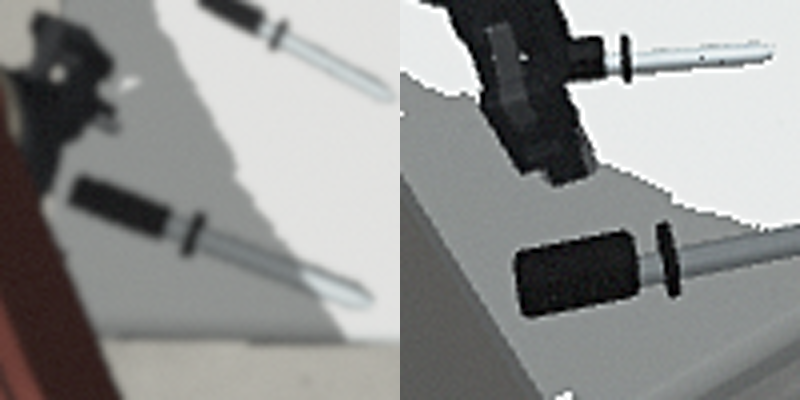

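```bash
python3 -m inch '[{"tx":0.9,"ty":0,"tz":4.9,"wx":0,"wy":0,"wz":0,"grip":6},{"tx":1.8,"ty":0,"tz":9.3,"wx":0,"wy":0,"wz":0,"grip":6},{"tx":2.4,"ty":0,"tz":12.3,"wx":0,"wy":0,"wz":0,"grip":6},{"tx":2.8,"ty":0,"tz":14.1,"wx":0,"wy":0,"wz":0,"grip":6},{"tx":2.8,"ty":0,"tz":14.1,"wx":0,"wy":0,"wz":0,"grip":6}]'
sed -i 's/c3.png/c4.png/' ap.py; python3 ap.py
```

```text
time: 3.1
tool_pos: [423.0, 266.4, -0.5]
eef_rot: [0.817, 0.567, -0.093, 0.056]
ft_force: [-0.2, 0.2, 0.1]
opening: 0.705
[ 0.493  0.369  1.843 -0.148  1.108  0.928]
{'tx': -1.28, 'ty': 0.57, 'tz': -10.02, 'wx': -0.013, 'wy': 0.018, 'wz': 0.003}
{'tx': -0.31, 'ty': 0.63, 'tz': -5.63, 'wx': -0.013, 'wy': 0.018, 'wz': 0.003}
{'tx': 0.34, 'ty': 0.67, 'tz': -2.7, 'wx': -0.013, 'wy': 0.018, 'wz': 0.003}
{'tx': 0.75, 'ty': 0.7, 'tz': -0.85, 'wx': -0.013, 'wy': 0.018, 'wz': 0.003}
```

View pics/c4.png

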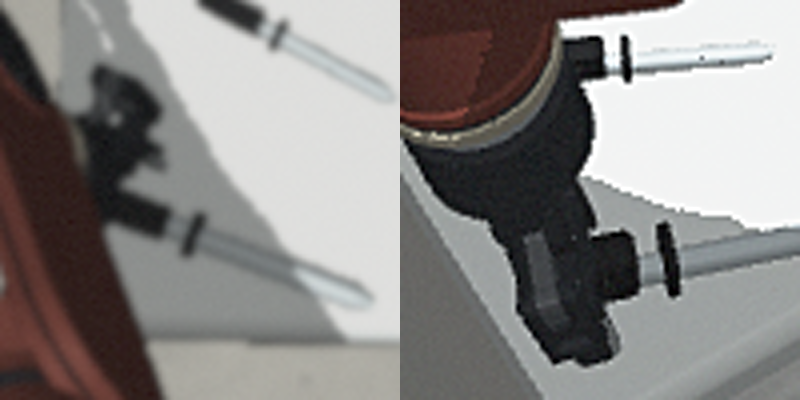

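```bash
cat > ap2.py <<'E'
from h import *
P,R,o=pose(); ax=np.load('fit.npy')[0]
u=np.array([-np.sin(ax[2]),np.cos(ax[2])]); g=np.r_[ax[:2]+u*(54-3.7),6]; print(P,g,np.abs(o['joint_velocities']).max()); rows([(g,orient(ax[2],.2))])
E
python3 ap2.py
```

```text
[425.4417302  267.82565493   2.17633477] [432.84252241 272.49208714   6.        ] 0.01799020447063979
{'tx': 0.6, 'ty': 0.53, 'tz': -0.53, 'wx': -0.01, 'wy': 0.013, 'wz': 0.003}
```

```bash
python3 -m inch '[{"tx":0.6,"ty":0.5,"tz":-0.5,"wx":-0.01,"wy":0.013,"wz":0,"grip":6},{"tx":0.6,"ty":0.5,"tz":-0.5,"wx":-0.01,"wy":0.013,"wz":0,"grip":6},{"tx":0.6,"ty":0.5,"tz":-0.5,"wx":-0.01,"wy":0.013,"wz":0,"grip":6},{"tx":0.6,"ty":0.5,"tz":-0.5,"wx":-0.01,"wy":0.013,"wz":0,"grip":6}]'; python3 ap2.py
```

```text
time: 3.6
tool_pos: [433.0, 272.8, 6.5]
eef_rot: [0.817, 0.568, -0.082, 0.057]
ft_force: [0.5, 0.4, -0.3]
opening: 0.703
[432.99241266 272.79603221   6.52233643] [432.84252241 272.49208714   6.        ] 0.010333750148366894
{'tx': -0.02, 'ty': -0.0, 'tz': 0.06, 'wx': 0.001, 'wy': -0.001, 'wz': 0.003}
```

```bash
python3 -m inch '[{"tx":0,"ty":0,"tz":0,"wx":0,"wy":0,"wz":0,"grip":1},{"tx":0,"ty":0,"tz":0,"wx":0,"wy":0,"wz":0,"grip":1},{"tx":0,"ty":0,"tz":0,"wx":0,"wy":0,"wz":0,"grip":1},{"tx":0,"ty":0,"tz":0,"wx":0,"wy":0,"wz":0,"grip":1},{"tx":0,"ty":0,"tz":0,"wx":0,"wy":0,"wz":0,"grip":1},{"tx":0,"ty":0,"tz":0,"wx":0,"wy":0,"wz":0,"grip":1}]' 110
python3 - <<'E'
from h import *
P,R,o=pose(); ax,d=np.load('fit.npy')
Q0=orient(ax[2],.2); Ra=Ro.from_euler('z',ax[2]); A0=np.r_[ax[:2],7]
Rt=Ra.inv()*R; pt=Ra.inv().apply(P-A0); print('tool in axle',pt,Rt.as_rotvec(),o['opening'])
np.savez('grasp.npz',R=Rt.as_quat(),p=pt)
E
```

```text
time: 4.2
tool_pos: [433.2, 272.9, 6.8]
eef_rot: [0.817, 0.568, -0.081, 0.057]
ft_force: [-0.8, 0.9, 3.5]
opening: 0.212
tool in axle [ 0.15410022 50.81664209 -0.21552028] [ 2.11321506  2.11914679 -0.21021784] 0.21180501058617257
```

```bash
cat >> h.py <<'E'
def axpose(o,yaw,pitch=0):
    g=np.load('grasp.npz'); Ra=Ro.from_euler('z',yaw)*Ro.from_euler('x',pitch); return Ra.apply(g['p'])+np.array(o),Ra*Ro.from_quat(g['R'])
def where():  # axle pose from grasp
    g=np.load('grasp.npz'); P,R,o=pose(); Ra=R*Ro.from_quat(g['R']).inv(); return P-Ra.apply(g['p']),Ra.as_euler('ZYX')
E
python3 - <<'E'
from h import *
ax,d=np.load('fit.npy'); u=np.array([-np.sin(d[2]),np.cos(d[2])]); E=d[:2]+43*u
S=E+132*u; A=ax[:2]
w=[axpose((*A,z),ax[2]) for z in(30,65,100,120)]
for i in range(1,6): f=i/5; w.append(axpose((*(A+(S-A)*f),120),ax[2]+(d[2]-ax[2])*f))
w.append(axpose((*S,90),d[2])); w.append(axpose((*S,60),d[2]))
rows(w); print(E,S); print(onz('top',(247,157),0),onz('top',(335,157),0))
E
```

```text
{'tx': -0.45, 'ty': 0.0, 'tz': -2.25, 'wx': 0.0, 'wy': -0.0, 'wz': -0.0}
{'tx': -1.15, 'ty': 0.0, 'tz': -5.69, 'wx': 0.0, 'wy': -0.0, 'wz': -0.0}
{'tx': -1.84, 'ty': 0.01, 'tz': -9.12, 'wx': 0.0, 'wy': -0.0, 'wz': -0.0}
{'tx': -2.24, 'ty': 0.01, 'tz': -11.08, 'wx': 0.0, 'wy': -0.0, 'wz': -0.0}
{'tx': -1.9, 'ty': 3.28, 'tz': -11.14, 'wx': -0.015, 'wy': 0.0, 'wz': -0.076}
{'tx': -1.6, 'ty': 6.56, 'tz': -11.2, 'wx': -0.031, 'wy': 0.0, 'wz': -0.152}
{'tx': -1.33, 'ty': 9.84, 'tz': -11.25, 'wx': -0.046, 'wy': 0.0, 'wz': -0.227}
{'tx': -1.09, 'ty': 13.13, 'tz': -11.3, 'wx': -0.061, 'wy': 0.0, 'wz': -0.303}
{'tx': -0.87, 'ty': 16.43, 'tz': -11.34, 'wx': -0.076, 'wy': 0.0, 'wz': -0.379}
{'tx': -0.28, 'ty': 16.43, 'tz': -8.4, 'wx': -0.076, 'wy': 0.0, 'wz': -0.379}
{'tx': 0.32, 'ty': 16.42, 'tz': -5.46, 'wx': -0.076, 'wy': 0.0, 'wz': -0.379}
[596.74001627  45.9236346 ] [593.12773424 177.8741989 ]
[735.08127133 268.80162573   0.        ] [740.38163856  67.89595895   0.        ]
```

```bash
python3 -m inch '[{"tx":-0.45,"ty":0,"tz":-2.25,"wx":0,"wy":0,"wz":0,"grip":1},{"tx":-1.15,"ty":0,"tz":-5.7,"wx":0,"wy":0,"wz":0,"grip":1},{"tx":-1.85,"ty":0,"tz":-9.1,"wx":0,"wy":0,"wz":0,"grip":1},{"tx":-2.2,"ty":0,"tz":-11.1,"wx":0,"wy":0,"wz":0,"grip":1},{"tx":-1.9,"ty":3.3,"tz":-11.1,"wx":-0.015,"wy":0,"wz":-0.076,"grip":1},{"tx":-1.6,"ty":6.6,"tz":-11.2,"wx":-0.03,"wy":0,"wz":-0.152,"grip":1},{"tx":-1.3,"ty":9.8,"tz":-11.2,"wx":-0.046,"wy":0,"wz":-0.227,"grip":1},{"tx":-1.1,"ty":13.1,"tz":-11.3,"wx":-0.06,"wy":0,"wz":-0.303,"grip":1},{"tx":-0.9,"ty":16.4,"tz":-11.3,"wx":-0.076,"wy":0,"wz":-0.379,"grip":1},{"tx":-0.3,"ty":16.4,"tz":-8.4,"wx":-0.076,"wy":0,"wz":-0.379,"grip":1},{"tx":0.3,"ty":16.4,"tz":-5.5,"wx":-0.076,"wy":0,"wz":-0.379,"grip":1},{"tx":0.3,"ty":16.4,"tz":-5.5,"wx":-0.076,"wy":0,"wz":-0.379,"grip":1}]'
cat > ov.py <<'E'
import sys
from fit import *
name=sys.argv[1]; d=np.load('fit.npy')[1]
o,e=where(); P,R,ob=pose(); print('axle',o.round(1),e.round(3),'t',ob['time'],ob['opening'],np.abs(ob['joint_velocities']).max().round(3))
if len(sys.argv)>2: o=o+R.apply([0,0,0])
Ra=Ro.from_euler('ZYX',e)
out=[]
for n,x0,y0 in(('top',290,180),('scene',270,235)):
    im=bot.get_image(n); i=crop(im,x0,y0,100,75,4); j=i.copy()
    S=[[(-7,0,0),(-7,-90,0),(-3,-102,0),(3,-102,0),(7,-90,0),(7,0,0)],[(0,0,-7),(0,-90,-7),(0,-102,-3),(0,-102,3),(0,-90,7),(0,0,7)],[(-13,0,-7),(13,0,-7),(13,0,17),(-13,0,17),(-13,0,-7)]]
    for s in S:
        u=proj(n,Ra.apply(s)+o); cv2.polylines(j,[np.int32(np.round((u+.5-[x0,y0])*64))],False,(255,0,255),1,cv2.LINE_AA,4)
    u=proj(n,T(d,[(8.5*np.cos(q),43,60+8.5*np.sin(q)) for q in th])); cv2.polylines(j,[np.int32(np.round((u+.5-[x0,y0])*64))],False,(255,255,0),1,cv2.LINE_AA,4)
    out.append(np.hstack([i,j]))
cv2.imwrite(f'pics/{name}.png',np.vstack(out))
E
python3 ov.py c5
```

```text
time: 5.4
tool_pos: [587.4, 227.0, 54.2]
eef_rot: [0.693, 0.714, -0.074, 0.069]
ft_force: [-1.3, -0.5, -2.4]
opening: 0.211
axle [588.6 176.2  54.5] [ 0.027  0.011 -0.003] t 5.4 0.21081569581966655 0.05
```

View pics/c5.png

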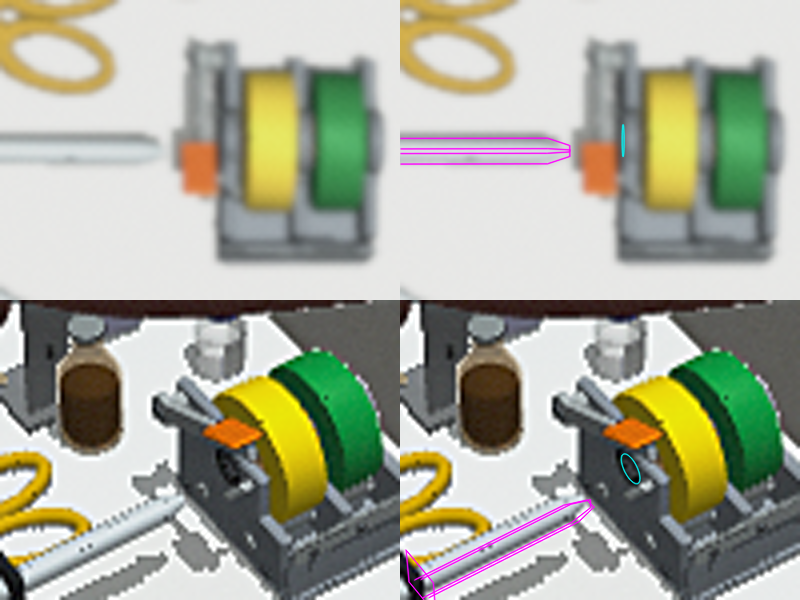

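```bash
python3 - <<'E'
from h import *
ax,d=np.load('fit.npy'); u=np.array([-np.sin(d[2]),np.cos(d[2])]); E=d[:2]+43*u
print(where()); rows([axpose((*(E+132*u),60),d[2])])
E
```

```text
(array([591.83893681, 177.51788754,  59.45853418]), array([ 0.02750436,  0.00338198, -0.00122817]))
{'tx': 0.02, 'ty': 0.13, 'tz': -0.07, 'wx': -0.003, 'wy': 0.001, 'wz': 0.001}
```

```bash
python3 -m inch '[{"tx":0,"ty":0.13,"tz":-0.07,"wx":-0.003,"wy":0,"wz":0,"grip":1},{"tx":0,"ty":0.13,"tz":-0.07,"wx":-0.003,"wy":0,"wz":0,"grip":1},{"tx":0,"ty":0.13,"tz":-0.07,"wx":-0.003,"wy":0,"wz":0,"grip":1}]';python3 ov.py c6
```

```text
time: 5.8
tool_pos: [592.8, 229.0, 61.6]
eef_rot: [0.693, 0.714, -0.068, 0.073]
ft_force: [0.5, -0.2, -0.9]
opening: 0.211
axle [594.1 178.2  61.8] [ 0.028 -0.002 -0.   ] t 5.8 0.21113252279219233 0.005
```

View pics/c6.png

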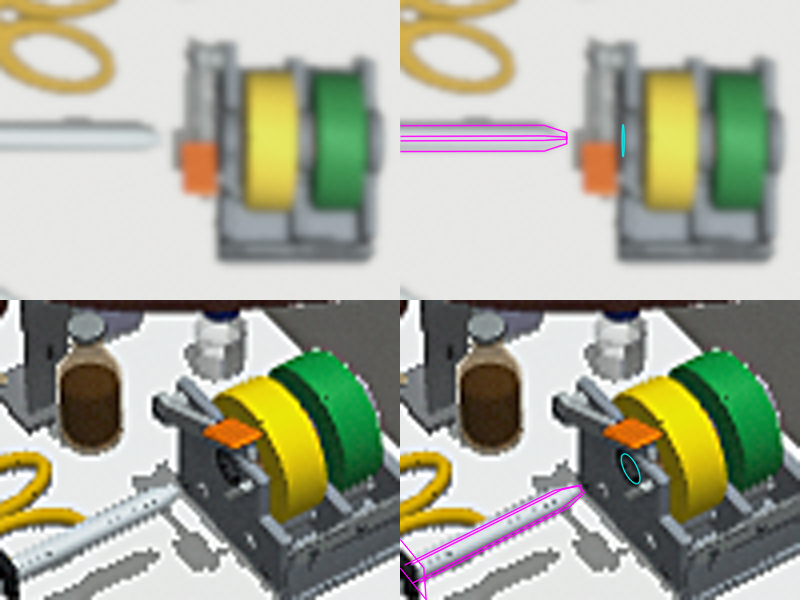

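```bash
cat > ins.py <<'E'
import sys
from h import *
if sys.argv[1]=='fix':
    g=np.load('grasp.npz'); np.savez('grasp.npz',R=g['R'],p=g['p']-[0,3.2,0]); sys.argv.pop(1)
ax,d=np.load('fit.npy'); u=np.array([-np.sin(d[2]),np.cos(d[2])]); E=d[:2]+43*u
dx,dz=float(sys.argv[1]),float(sys.argv[2])
o,e=where(); r=Ro.from_euler('z',-d[2]).apply(o-[*E,60]); ob=bot.get_obs()
print('axle rel entry',r.round(2),'ang',(e-[d[2],0,0]).round(4),'F',ob['ft_force'].round(1),'M',ob['wrist_torque'].round(2),'t',ob['time'],ob['opening'])
Rd=Ro.from_euler('z',d[2])
rows([axpose(Rd.apply([dx,float(s),dz])+[*E,60],d[2]) for s in sys.argv[3:]])
E
python3 ins.py fix 0 0 132 115 100 90 85
```

```text
axle rel entry [  0.55 135.31   1.22] ang [ 0.0009 -0.0011 -0.0007] F [ 0.2 -0.4 -1. ] M [0.22 0.05 0.03] t 5.9 0.21213946180836066
{'tx': -0.3, 'ty': -0.05, 'tz': 0.18, 'wx': 0.001, 'wy': 0.001, 'wz': 0.001}
{'tx': -1.97, 'ty': -0.06, 'tz': 0.52, 'wx': 0.001, 'wy': 0.001, 'wz': 0.001}
{'tx': -3.44, 'ty': -0.06, 'tz': 0.82, 'wx': 0.001, 'wy': 0.001, 'wz': 0.001}
{'tx': -4.42, 'ty': -0.07, 'tz': 1.02, 'wx': 0.001, 'wy': 0.001, 'wz': 0.001}
{'tx': -4.91, 'ty': -0.07, 'tz': 1.11, 'wx': 0.001, 'wy': 0.001, 'wz': 0.001}
```

```bash
python3 -m inch '[{"tx":-0.3,"ty":-0.05,"tz":0.18,"wx":0,"wy":0,"wz":0,"grip":1},{"tx":-1.15,"ty":-0.06,"tz":0.35,"wx":0,"wy":0,"wz":0,"grip":1},{"tx":-2,"ty":-0.06,"tz":0.52,"wx":0,"wy":0,"wz":0,"grip":1},{"tx":-2.7,"ty":-0.06,"tz":0.67,"wx":0,"wy":0,"wz":0,"grip":1},{"tx":-3.4,"ty":-0.06,"tz":0.81,"wx":0,"wy":0,"wz":0,"grip":1},{"tx":-4.2,"ty":-0.07,"tz":0.97,"wx":0,"wy":0,"wz":0,"grip":1},{"tx":-4.9,"ty":-0.07,"tz":1.11,"wx":0,"wy":0,"wz":0,"grip":1},{"tx":-4.9,"ty":-0.07,"tz":1.11,"wx":0,"wy":0,"wz":0,"grip":1},{"tx":-4.9,"ty":-0.07,"tz":1.11,"wx":0,"wy":0,"wz":0,"grip":1}]'; python3 ins.py 0 0 75 65 55 45
```

```text
time: 6.8
tool_pos: [593.3, 178.4, 59.8]
eef_rot: [0.693, 0.714, -0.069, 0.072]
ft_force: [0.0, 0.1, -0.7]
opening: 0.21
axle rel entry [6.000e-02 8.492e+01 8.000e-02] ang [ 0.0004 -0.0012 -0.0005] F [ 0.   0.1 -0.7] M [0.2  0.   0.01] t 6.8 0.21033676125259945
{'tx': -0.97, 'ty': -0.01, 'tz': 0.2, 'wx': 0.001, 'wy': 0.0, 'wz': 0.0}
{'tx': -1.95, 'ty': -0.01, 'tz': 0.4, 'wx': 0.001, 'wy': 0.0, 'wz': 0.0}
{'tx': -2.93, 'ty': -0.01, 'tz': 0.6, 'wx': 0.001, 'wy': 0.0, 'wz': 0.0}
{'tx': -3.91, 'ty': -0.02, 'tz': 0.8, 'wx': 0.001, 'wy': 0.0, 'wz': 0.0}
```

```bash
python3 -m inch '[{"tx":-0.5,"ty":0,"tz":0.1,"wx":0,"wy":0,"wz":0,"grip":1},{"tx":-1,"ty":-0.01,"tz":0.2,"wx":0,"wy":0,"wz":0,"grip":1},{"tx":-1.5,"ty":-0.01,"tz":0.3,"wx":0,"wy":0,"wz":0,"grip":1},{"tx":-2,"ty":-0.01,"tz":0.4,"wx":0,"wy":0,"wz":0,"grip":1},{"tx":-2.5,"ty":-0.01,"tz":0.5,"wx":0,"wy":0,"wz":0,"grip":1},{"tx":-2.9,"ty":-0.01,"tz":0.6,"wx":0,"wy":0,"wz":0,"grip":1},{"tx":-2.9,"ty":-0.01,"tz":0.6,"wx":0,"wy":0,"wz":0,"grip":1},{"tx":-2.9,"ty":-0.01,"tz":0.6,"wx":0,"wy":0,"wz":0,"grip":1}]'; python3 ins.py 0 0 45 35 25 15
```

```text
time: 7.6
tool_pos: [594.2, 148.8, 59.8]
eef_rot: [0.693, 0.714, -0.069, 0.072]
ft_force: [0.0, 0.6, -0.5]
opening: 0.211
axle rel entry [ 9.000e-02  5.525e+01 -1.000e-02] ang [ 0.0001 -0.0013 -0.0003] F [ 0.   0.6 -0.5] M [ 0.23 -0.02 -0.01] t 7.6 0.21130299430354996
{'tx': -1.0, 'ty': -0.01, 'tz': 0.2, 'wx': 0.001, 'wy': 0.0, 'wz': -0.0}
{'tx': -1.99, 'ty': -0.01, 'tz': 0.4, 'wx': 0.001, 'wy': 0.0, 'wz': -0.0}
{'tx': -2.97, 'ty': -0.02, 'tz': 0.6, 'wx': 0.001, 'wy': 0.0, 'wz': -0.0}
{'tx': -3.95, 'ty': -0.02, 'tz': 0.79, 'wx': 0.001, 'wy': 0.0, 'wz': -0.0}
```

```bash
python3 -m inch '[{"tx":-0.5,"ty":0,"tz":0.1,"wx":0,"wy":0,"wz":0,"grip":1},{"tx":-1,"ty":-0.01,"tz":0.2,"wx":0,"wy":0,"wz":0,"grip":1},{"tx":-1.5,"ty":-0.01,"tz":0.3,"wx":0,"wy":0,"wz":0,"grip":1},{"tx":-2,"ty":-0.01,"tz":0.4,"wx":0,"wy":0,"wz":0,"grip":1},{"tx":-2.5,"ty":-0.01,"tz":0.5,"wx":0,"wy":0,"wz":0,"grip":1},{"tx":-3,"ty":-0.02,"tz":0.6,"wx":0,"wy":0,"wz":0,"grip":1},{"tx":-3.5,"ty":-0.02,"tz":0.7,"wx":0,"wy":0,"wz":0,"grip":1},{"tx":-3.5,"ty":-0.02,"tz":0.7,"wx":0,"wy":0,"wz":0,"grip":1},{"tx":-3.5,"ty":-0.02,"tz":0.7,"wx":0,"wy":0,"wz":0,"grip":1}]'; python3 ins.py 0 0 12 6 2 -2 -6
```

```text
time: 8.5
tool_pos: [595.1, 112.9, 59.8]
eef_rot: [0.693, 0.714, -0.069, 0.072]
ft_force: [-0.6, -0.3, -0.8]
opening: 0.213
axle rel entry [-0.02 19.41  0.07] ang [-0.0003 -0.0013 -0.0002] F [-0.6 -0.3 -0.8] M [0.25 0.   0.  ] t 8.5 0.21271438520189853
{'tx': -0.72, 'ty': -0.0, 'tz': 0.15, 'wx': 0.001, 'wy': 0.0, 'wz': -0.001}
{'tx': -1.31, 'ty': -0.0, 'tz': 0.27, 'wx': 0.001, 'wy': 0.0, 'wz': -0.001}
{'tx': -1.71, 'ty': -0.0, 'tz': 0.35, 'wx': 0.001, 'wy': 0.0, 'wz': -0.001}
{'tx': -2.1, 'ty': -0.01, 'tz': 0.43, 'wx': 0.001, 'wy': 0.0, 'wz': -0.001}
{'tx': -2.49, 'ty': -0.01, 'tz': 0.51, 'wx': 0.001, 'wy': 0.0, 'wz': -0.001}
```

```bash
python3 -m inch '[{"tx":-0.5,"ty":0,"tz":0.1,"wx":0,"wy":0,"wz":0,"grip":1},{"tx":-0.9,"ty":0,"tz":0.18,"wx":0,"wy":0,"wz":0,"grip":1},{"tx":-1.2,"ty":0,"tz":0.25,"wx":0,"wy":0,"wz":0,"grip":1},{"tx":-1.5,"ty":0,"tz":0.3,"wx":0,"wy":0,"wz":0,"grip":1},{"tx":-1.7,"ty":0,"tz":0.35,"wx":0,"wy":0,"wz":0,"grip":1},{"tx":-1.7,"ty":0,"tz":0.35,"wx":0,"wy":0,"wz":0,"grip":1},{"tx":-1.7,"ty":0,"tz":0.35,"wx":0,"wy":0,"wz":0,"grip":1}]'; python3 ins.py 0 0 0 -2 -4 -6
```

```text
time: 9.2
tool_pos: [595.6, 95.5, 59.8]
eef_rot: [0.693, 0.714, -0.069, 0.072]
ft_force: [-0.8, 0.1, -0.9]
opening: 0.21
axle rel entry [ 0.01  1.97 -0.01] ang [-0.0003 -0.0013 -0.0003] F [-0.8  0.1 -0.9] M [0.15 0.04 0.05] t 9.2 0.20995651611304694
{'tx': -0.19, 'ty': -0.0, 'tz': 0.04, 'wx': 0.001, 'wy': 0.0, 'wz': -0.001}
{'tx': -0.39, 'ty': -0.0, 'tz': 0.08, 'wx': 0.001, 'wy': 0.0, 'wz': -0.001}
{'tx': -0.59, 'ty': -0.0, 'tz': 0.12, 'wx': 0.001, 'wy': 0.0, 'wz': -0.001}
{'tx': -0.78, 'ty': -0.0, 'tz': 0.16, 'wx': 0.001, 'wy': 0.0, 'wz': -0.001}
```

Now press gently until contact shows.

```bash
python3 -m inch '[{"tx":-0.15,"ty":0,"tz":0.03,"wx":0,"wy":0,"wz":0,"grip":1},{"tx":-0.3,"ty":0,"tz":0.06,"wx":0,"wy":0,"wz":0,"grip":1},{"tx":-0.4,"ty":0,"tz":0.08,"wx":0,"wy":0,"wz":0,"grip":1},{"tx":-0.4,"ty":0,"tz":0.08,"wx":0,"wy":0,"wz":0,"grip":1},{"tx":-0.4,"ty":0,"tz":0.08,"wx":0,"wy":0,"wz":0,"grip":1}]'; python3 ins.py 0 0 -4 -6 -8
```

```text
time: 9.7
tool_pos: [595.7, 95.1, 60.0]
eef_rot: [0.693, 0.714, -0.066, 0.071]
ft_force: [-0.9, 13.8, -0.8]
opening: 0.212
axle rel entry [ 0.11  1.62 -0.04] ang [ 0.     -0.0024  0.0051] F [-0.9 13.8 -0.8] M [ 2.17  0.3  -0.16] t 9.7 0.21199881365257153
{'tx': -0.55, 'ty': -0.01, 'tz': 0.13, 'wx': 0.002, 'wy': -0.005, 'wz': -0.0}
{'tx': -0.74, 'ty': -0.01, 'tz': 0.17, 'wx': 0.002, 'wy': -0.005, 'wz': -0.0}
{'tx': -0.94, 'ty': -0.01, 'tz': 0.21, 'wx': 0.002, 'wy': -0.005, 'wz': -0.0}
```

```bash
python3 -m inch '[{"tx":-0.4,"ty":0,"tz":0.1,"wx":0,"wy":-0.005,"wz":0,"grip":1},{"tx":-0.55,"ty":0,"tz":0.13,"wx":0,"wy":-0.005,"wz":0,"grip":1},{"tx":-0.55,"ty":0,"tz":0.13,"wx":0,"wy":-0.005,"wz":0,"grip":1},{"tx":-0.55,"ty":0,"tz":0.13,"wx":0,"wy":-0.005,"wz":0,"grip":1}]'; python3 ins.py 0 0 1.6; python3 ov.py c7
```

```text
time: 10.1
tool_pos: [595.7, 95.1, 60.1]
eef_rot: [0.693, 0.714, -0.065, 0.07]
ft_force: [-2.8, 21.0, 2.0]
opening: 0.21
axle rel entry [ 0.16  1.58 -0.11] ang [ 0.0006 -0.0038  0.0082] F [-2.8 21.   2. ] M [ 3.19  0.49 -0.21] t 10.1 0.21011137141881897
{'tx': 0.01, 'ty': -0.01, 'tz': 0.03, 'wx': 0.004, 'wy': -0.008, 'wz': -0.0}
axle [596.9  47.5  59.9] [ 0.028 -0.004  0.008] t 10.1 0.21011137141881897 0.002
```

View pics/c7.png

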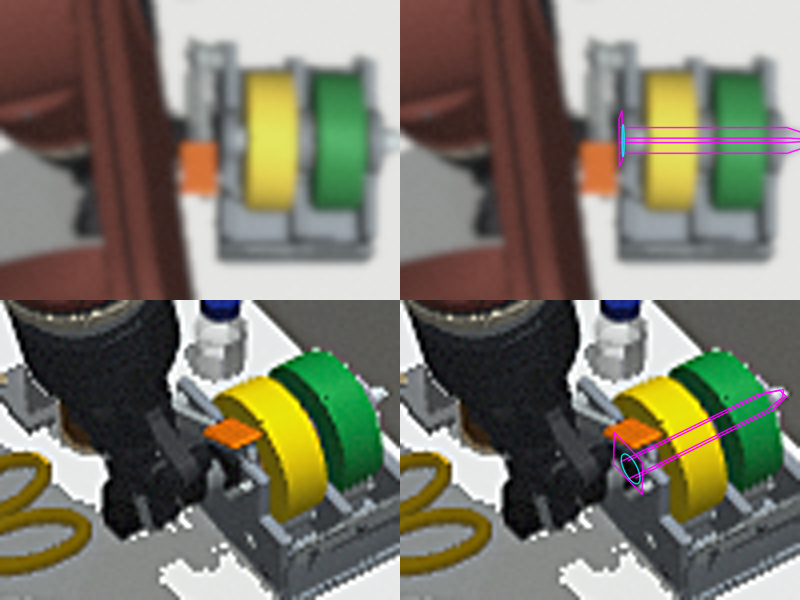

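```bash
python3 -m inch '[{"tx":0,"ty":0,"tz":0,"wx":0,"wy":-0.008,"wz":0,"grip":1},{"tx":0,"ty":0,"tz":0,"wx":0,"wy":-0.008,"wz":0,"grip":1},{"tx":0,"ty":0,"tz":0,"wx":0,"wy":-0.008,"wz":0,"grip":3},{"tx":0,"ty":0,"tz":0,"wx":0,"wy":-0.008,"wz":0,"grip":5},{"tx":0,"ty":0,"tz":0,"wx":0,"wy":-0.008,"wz":0,"grip":5},{"tx":0,"ty":0,"tz":-1,"wx":0,"wy":0,"wz":0,"grip":5},{"tx":0,"ty":0,"tz":-4,"wx":0,"wy":0,"wz":0,"grip":5},{"tx":0,"ty":0,"tz":-8,"wx":0,"wy":0,"wz":0,"grip":5},{"tx":0,"ty":0,"tz":-12,"wx":0,"wy":0,"wz":0,"grip":3},{"tx":0,"ty":0,"tz":-14,"wx":0,"wy":0,"wz":0,"grip":1},{"tx":0,"ty":0,"tz":-14,"wx":0,"wy":0,"wz":0,"grip":0},{"tx":0,"ty":0,"tz":-14,"wx":0,"wy":0,"wz":0,"grip":0}]'
cat > kp.py <<'E'
import sys
from h import *
d=np.load('fit.npy')[1]; Rd=Ro.from_euler('z',d[2]); Q=orient(d[2],0)
def tab(th,dz): 
    return Rd.apply([39-76*np.cos(th)+9*np.sin(th),60,75+76*np.sin(th)+9*np.cos(th)+dz])+[d[0],d[1],0]
P,R,ob=pose(); r=Rd.inv().apply(P-[d[0],d[1],0]); print('tcp in disp',r.round(1),ob['ft_force'].round(1),ob['opening'],ob['time'])
rows([(tab(float(a.split(',')[0]),float(a.split(',')[1])),Q) for a in sys.argv[1:]])
E
python3 kp.py .5,80 .5,40 .5,15; python3 - <<'E'
from h import *
b=bot.get_image('scene'); cv2.imwrite('pics/c8.png',crop(b,290,235,80,75,8))
E
```

```text
time: 11.4
tool_pos: [594.3, 121.6, 198.0]
eef_rot: [0.693, 0.714, -0.064, 0.07]
ft_force: [-0.5, -0.3, -0.4]
opening: -0.003
tcp in disp [ -0.4 118.7 198. ] [-0.5 -0.3 -0.4] -0.003288456663634609 11.4
{'tx': -5.79, 'ty': -2.32, 'tz': 0.97, 'wx': 0.006, 'wy': 0.191, 'wz': 0.003}
{'tx': -5.03, 'ty': -2.34, 'tz': 4.9, 'wx': 0.006, 'wy': 0.191, 'wz': 0.003}
{'tx': -4.55, 'ty': -2.36, 'tz': 7.35, 'wx': 0.006, 'wy': 0.191, 'wz': 0.003}
```

View pics/c8.png

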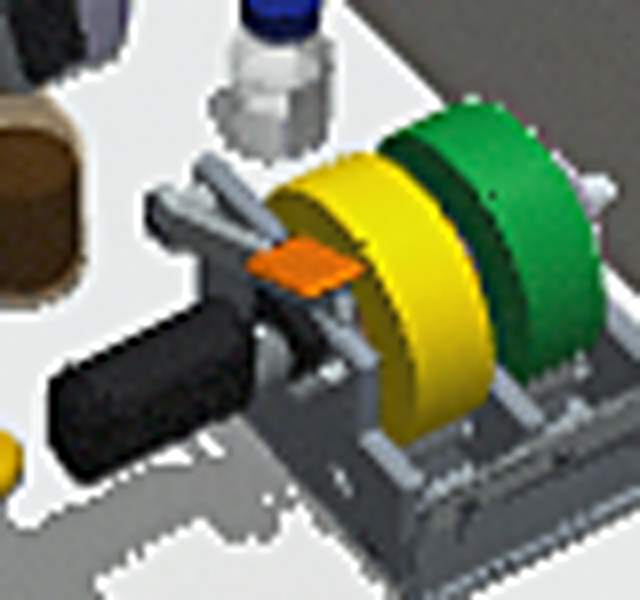

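```bash
python3 -m inch '[{"tx":-3,"ty":-1.2,"tz":0.5,"wx":0,"wy":0.1,"wz":0,"grip":0},{"tx":-5.8,"ty":-2.3,"tz":1,"wx":0,"wy":0.19,"wz":0,"grip":0},{"tx":-5.4,"ty":-2.3,"tz":3,"wx":0.006,"wy":0.19,"wz":0,"grip":0},{"tx":-5,"ty":-2.3,"tz":4.9,"wx":0.006,"wy":0.19,"wz":0,"grip":0},{"tx":-4.7,"ty":-2.3,"tz":6.4,"wx":0.006,"wy":0.19,"wz":0,"grip":0},{"tx":-4.7,"ty":-2.3,"tz":6.4,"wx":0.006,"wy":0.19,"wz":0,"grip":0},{"tx":-4.7,"ty":-2.3,"tz":6.4,"wx":0.006,"wy":0.19,"wz":0,"grip":0}]'; python3 kp.py .5,10 .5,0 .4,0 .3,0 .2,0 .1,0 0,0 0,-5
python3 - <<'E'
from h import *
d=np.load('fit.npy')[1]; Rd=Ro.from_euler('z',d[2])
for t in(0.4,.45,.5,.55): print(t,proj('scene',Rd.apply([41-76*np.cos(t)+9*np.sin(t),58,75+76*np.sin(t)+9*np.cos(t)])+[d[0],d[1],0]))
E
```

```text
time: 12.15
tool_pos: [571.9, 62.6, 141.7]
eef_rot: [0.696, 0.718, -0.002, -0.001]
ft_force: [-1.0, -0.2, 0.2]
opening: -0.003
tcp in disp [-24.3  60.4 141.7] [-1.  -0.2  0.2] -0.002561283922425032 12.15
{'tx': -0.04, 'ty': 0.1, 'tz': 1.24, 'wx': -0.005, 'wy': 0.001, 'wz': 0.003}
{'tx': -0.04, 'ty': 0.1, 'tz': 2.24, 'wx': -0.005, 'wy': 0.001, 'wz': 0.003}
{'tx': -0.04, 'ty': -0.3, 'tz': 2.88, 'wx': -0.005, 'wy': 0.001, 'wz': 0.003}
{'tx': -0.03, 'ty': -0.65, 'tz': 3.57, 'wx': -0.005, 'wy': 0.001, 'wz': 0.003}
{'tx': -0.03, 'ty': -0.92, 'tz': 4.28, 'wx': -0.005, 'wy': 0.001, 'wz': 0.003}
{'tx': -0.03, 'ty': -1.12, 'tz': 5.02, 'wx': -0.005, 'wy': 0.001, 'wz': 0.003}
{'tx': -0.03, 'ty': -1.24, 'tz': 5.78, 'wx': -0.005, 'wy': 0.001, 'wz': 0.003}
{'tx': -0.03, 'ty': -1.24, 'tz': 6.28, 'wx': -0.005, 'wy': 0.001, 'wz': 0.003}
0.4 [[328.4914353  269.14444943]]
0.45 [[327.94303992 267.40591776]]
0.5 [[327.34647416 265.65231277]]
0.55 [[326.70337212 263.88873963]]
```

```bash
python3 -m inch '[{"tx":0,"ty":0,"tz":1.2,"wx":0,"wy":0,"wz":0,"grip":0},{"tx":0,"ty":-0.1,"tz":2.2,"wx":0,"wy":0,"wz":0,"grip":0},{"tx":0,"ty":-0.3,"tz":2.9,"wx":0,"wy":0,"wz":0,"grip":0},{"tx":0,"ty":-0.65,"tz":3.6,"wx":0,"wy":0,"wz":0,"grip":0},{"tx":0,"ty":-0.9,"tz":4.3,"wx":0,"wy":0,"wz":0,"grip":0},{"tx":0,"ty":-1.1,"tz":5,"wx":0,"wy":0,"wz":0,"grip":0},{"tx":0,"ty":-1.2,"tz":5.5,"wx":0,"wy":0,"wz":0,"grip":0},{"tx":0,"ty":-1.2,"tz":5.8,"wx":0,"wy":0,"wz":0,"grip":0},{"tx":0,"ty":-1.2,"tz":5.9,"wx":0,"wy":0,"wz":0,"grip":0},{"tx":0,"ty":-1.2,"tz":5.9,"wx":0,"wy":0,"wz":0,"grip":0}]'; python3 kp.py 0,0 0,-5 0,60
```

```text
time: 13.15
tool_pos: [559.2, 62.2, 83.7]
eef_rot: [0.696, 0.718, -0.003, -0.002]
ft_force: [-5.2, -0.5, 8.4]
opening: 0.001
tcp in disp [-37.1  60.3  83.7] [-5.2 -0.5  8.4] 0.0007612754110412195 13.15
{'tx': -0.03, 'ty': 0.01, 'tz': -0.03, 'wx': -0.006, 'wy': 0.001, 'wz': 0.003}
{'tx': -0.03, 'ty': 0.01, 'tz': 0.47, 'wx': -0.006, 'wy': 0.001, 'wz': 0.003}
{'tx': -0.04, 'ty': -0.03, 'tz': -6.03, 'wx': -0.006, 'wy': 0.001, 'wz': 0.003}
```

```bash
python3 -m inch '[{"tx":0,"ty":0,"tz":0.3,"wx":0,"wy":0,"wz":0,"grip":0},{"tx":0,"ty":0,"tz":0.4,"wx":0,"wy":0,"wz":0,"grip":0},{"tx":0,"ty":0,"tz":0.4,"wx":0,"wy":0,"wz":0,"grip":0}]'; python3 -m inch '[{"tx":0,"ty":0,"tz":-1,"wx":0,"wy":0,"wz":0,"grip":0},{"tx":0.5,"ty":-1,"tz":-5,"wx":0,"wy":0,"wz":0,"grip":0},{"tx":3,"ty":-3,"tz":-9,"wx":0,"wy":0,"wz":0,"grip":0},{"tx":7,"ty":-6,"tz":-12,"wx":0,"wy":0,"wz":0,"grip":0},{"tx":11,"ty":-9,"tz":-14,"wx":0,"wy":0,"wz":0,"grip":0},{"tx":13,"ty":-11,"tz":-14,"wx":0,"wy":0,"wz":0,"grip":0},{"tx":13,"ty":-11,"tz":-14,"wx":0,"wy":0,"wz":0,"grip":0},{"tx":13,"ty":-11,"tz":-14,"wx":0,"wy":0,"wz":0,"grip":0},{"tx":13,"ty":-11,"tz":-14,"wx":0,"wy":0,"wz":0,"grip":0}]'
python3 - <<'E'
from h import *
b=bot.get_image('scene');a=bot.get_image('top'); cv2.imwrite('pics/c9.png',np.hstack([crop(b,280,235,80,80,5),crop(a,320,170,80,80,5)]))
d=np.load('fit.npy')[1]; Rd=Ro.from_euler('z',d[2])
for t in(0,.1,.2): print(t,(proj('scene',Rd.apply([41-76*np.cos(t)+9*np.sin(t),58,75+76*np.sin(t)+9*np.cos(t)])+[d[0],d[1],0])-[280,235]+.5)*5)
E
```

```text
time: 13.45
tool_pos: [559.2, 62.2, 82.9]
eef_rot: [0.696, 0.718, -0.003, -0.002]
ft_force: [-11.7, -0.7, 23.6]
opening: 0.003
time: 14.35
tool_pos: [446.7, 188.3, 223.2]
eef_rot: [0.696, 0.718, -0.003, -0.002]
ft_force: [0.3, 0.1, 0.7]
opening: -0.0
0 [[257.52901396 237.15620768]]
0.1 [[256.0025812  222.42593742]]
0.2 [[253.38319656 206.74399529]]
```

View pics/c9.png

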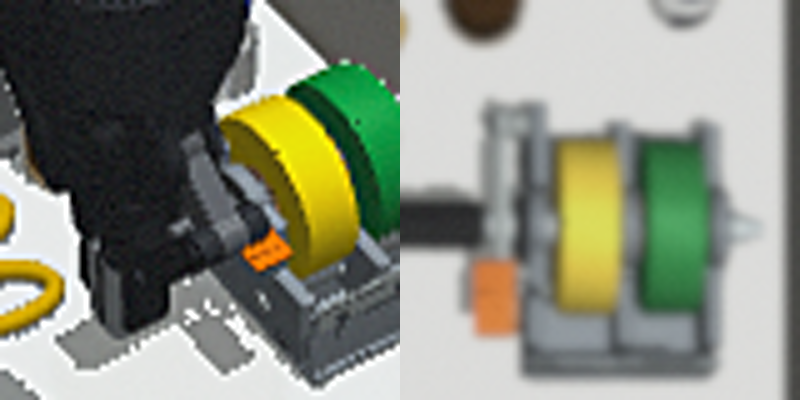

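```bash
python3 -m inch '[{"tx":2,"ty":-3,"tz":-4,"wx":0,"wy":0,"wz":0,"grip":0},{"tx":4,"ty":-6,"tz":-8,"wx":0,"wy":0,"wz":0,"grip":0},{"tx":6,"ty":-7,"tz":-12,"wx":0,"wy":0,"wz":0,"grip":0},{"tx":8,"ty":-7,"tz":-14,"wx":0,"wy":0,"wz":0,"grip":0},{"tx":10,"ty":-7,"tz":-14,"wx":0,"wy":0,"wz":0,"grip":0},{"tx":10,"ty":-7,"tz":-14,"wx":0,"wy":0,"wz":0,"grip":0},{"tx":10,"ty":-7,"tz":-14,"wx":0,"wy":0,"wz":0,"grip":0}]'
python3 - <<'E'
from h import *
b=bot.get_image('scene'); cv2.imwrite('pics/c10.png',cv2.resize(b[190:340,240:440],None,fx=4,fy=4,interpolation=cv2.INTER_CUBIC))
d=np.load('fit.npy')[1]; Rd=Ro.from_euler('z',d[2])
for t in(0,.1): print(t,(proj('scene',Rd.apply([41-76*np.cos(t)+9*np.sin(t),58,75+76*np.sin(t)+9*np.cos(t)])+[d[0],d[1],0])-[240,190]+.5)*4)
E
```

```text
time: 15.15
tool_pos: [375.2, 285.4, 362.3]
eef_rot: [0.697, 0.717, -0.005, -0.002]
ft_force: [-0.9, -0.0, 0.9]
opening: 0.003
0 [[366.02321117 369.72496615]]
0.1 [[364.80206496 357.94074994]]
```

View pics/c10.png

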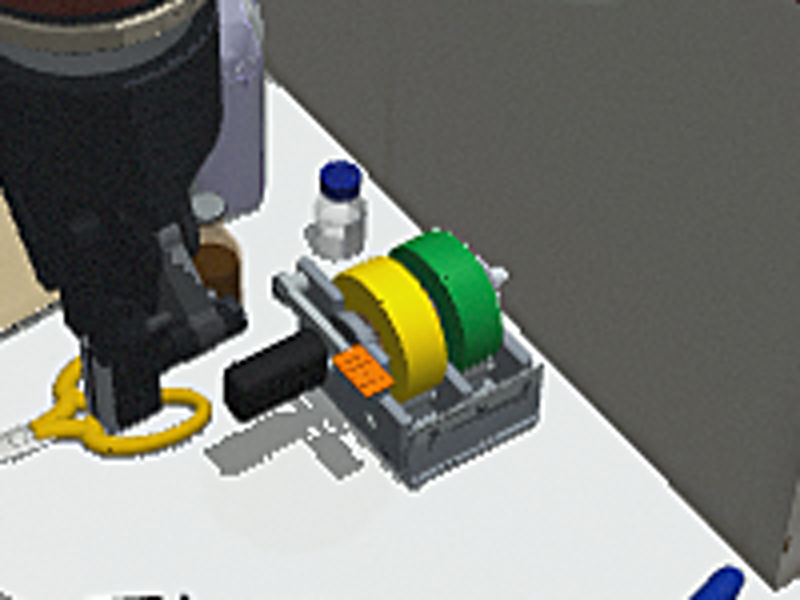

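The keeper lies level in the groove: its tab is at crop (362,370) and the model puts a fully down tab at (366,370). The axle is seated with its handle up, and the bottles are standing where they were.

```bash
python3 -c "
from plant import bot
o=bot.get_obs(); print(o['time'],o['ft_force'],abs(o['joint_velocities']).max()); print(bot.hand_in())"
```

```text
15.2 [-1.03767824 -0.22294046  0.14456993] 0.008822800878883088
the job is handed in; nothing more can be done
None
```

The axle is seated in the dispenser and the keeper is fully down behind its shoulder. I handed the job in at 15.2 s with the arm clear of everything.

- **Axle:** I took the larger axle by its grip. It passed through all three cheeks and both rolls with under 2 N, and the shoulder met a firm stop at 14–21 N. After I let go, its nose stuck out past the far cheek.
- **Keeper:** I pushed the tab down from above until it stopped at z ≈ 83–84 mm (84 expected), holding up to 24 N. In the last picture the tab is within about 1 px of where the model puts it when fully down.
- **Bystanders:** The vial and the amber bottle looked unmoved and standing. The last picture showed only the tip of the marker, but the arm never went down near it.
- **Disagreements:** The first fit of the axle was about 3 mm off along its length. After I corrected for that, the stop still came 1.6 mm before the position I had worked out. I took this as measurement error, since the keeper drops only if the axle is home within 3 mm. I did not see the shoulder face itself against the cheek, because the tab hid it.

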